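# Release a sprung module and trap it with the other finger

## Task

Press down the orange pad of the grey ejector dock with one finger, so that its gate lets the spring shoot the grey sensor module out, and have the other finger standing on the landing in front of the gate to stop the module before it slides off. Do not grip or lift the module or disturb the loose things around; finish while still holding it there, at rest on the landing, with the spring pushing it against the finger.

Things in the scene. Friction and masses are not known exactly. Their poses are not given: they have to be found in the camera images.
- dock: Grey ejector dock fixed to the bench, 225 mm long (x -75 to 150), 64 mm wide (y +-32), with a foot under the press pad out to y = 73. Origin: on the bench under the front face of the loaded module, on the centre line. Black rails 40 mm high hold the loaded module. z is up; x points back to the black spring housing (x 69 to 149, 46 mm high); the module shoots out along -x. Two hinge posts 34 mm high stand at x = -62 and 3, y = 35
- landing_mid (a point): Middle of the landing, the level aluminium-faced strip in front of the gate (dock x -75 to 0, top at z = 22 mm, open at its end x = -75); the point is at dock x = -37.5, y = 0, axes as the dock's. Black lips 5 mm high beside it leave 49 mm free between them (|y| < 24.5). A finger can stand anywhere here between x = -75 and -12
- pad_top (a point): Middle of the upper face of the orange press pad, beside the landing on the dock's +y side (at rest dock x = -35, y = 55, z = 33 mm). The pad reaches from x = -58 to -12 and from y = 33 (at its shaft) to y = 69 mm, 4 mm thick, a rigid part of the rocker, and tips with it
- gate (a point): Lower edge of the orange gate tooth (at rest dock x = -5, y = -4, z = 32 mm), which hangs in front of the module's top edge. Its arm crosses the channel at x = -10 to -2 from the shaft (y = 33) to y = -12; the arm's top is 45 mm above the bench when shut, up to 62 mm when raised
- rocker (a joint): Orange see-saw on a shaft along the dock's x at y = 33, z = 31 mm: 0 at rest, gate shut; grows to the stop at 0.35 rad as the pad is pressed down, raising the gate. The module is let go at 0.12 to 0.2 rad, the pad's middle (22 mm from the shaft) then being 3 to 5 mm down; 8 mm at the stop. Takes 2 to 8 N at the pad's middle; springs back, the gate then merely resting on a module below it
- module: Grey sensor module, loose, 60 mm long (along the dock's x), 45 mm wide, 14 to 16 mm high, about 60 g, lying in the dock; origin at the centre of its underside
- module_center (a point): Centre of the module. Loaded: dock x = 30, y = 0, z = 30 mm, front at x = 0, top at z = 36 mm: a fingertip level with the pad (z 25 to 32 mm) stands in its way. A spring plunger pushes it with 4.5 N at first, 2 N after its stroke of 80 mm; set free it comes out at 0.5 to 1 m/s and runs off the end of the landing unless stopped
- relay: Loose orange relay block, 22 x 28 x 16 mm, on the bench beside the dock; leave alone
- bush: Loose brass bush, 26 mm across, 17 mm high, on the bench beside the dock; leave alone
- driver: Loose green screwdriver, 146 mm long, on the bench beside the dock; leave alone
- bit_case: Loose blue bit case, 50 x 92 x 21 mm, on the bench beside the dock; leave alone
Not all that is in view belongs to the job. There is more than one size of the module; the one meant has the size given above.

How it is judged (in metres and radians):
On the way, in this order (a step that is already met when the one before it is completed fails the run):
1. the pad is pressed down by a finger (value of joint rocker above 0.1 rad and contact force between the fingers and rocker_c0 above 0.3 N).
2. the module has come out and a finger stops it on the landing (x of module_center in the frame of dock between -0.048 and 0.022 m and y of module_center in the frame of dock between -0.008 and 0.008 m and z of module_center in the frame of dock between 0.026 and 0.036 m and contact force between the fingers and module above 0.3 N), for 0.2 s.
At the end, for the whole second after the job is handed in: The module lies flat (within 0.12 rad) and at rest (under 0.02 m/s) in the dock's channel, 8 to 78 mm further out than it was loaded (its centre at dock x between 22 and -48 mm, |y| under 8 mm, z 26 to 36 mm), and a finger still bears on it with more than 0.3 N (all of step 2 and angle between module's own z axis and vertical below 0.12 rad and linear speed of module below 0.02 m/s); the arm keeps its last pose, push and grip.
It fails at once if the module runs off the landing (its centre more than 60 mm in front of the gate) (x of module_center in the frame of dock below -0.06 m).
It fails at once if the module is lifted (centre over 42 mm above the bench) or tipped by more than 0.35 rad (height (world z) of module_center above 0.042 m or angle between module's own z axis and vertical above 0.35 rad).
It fails at once if a loose thing beside the dock is moved more than 15 mm (distance of any of relay, bush, driver, bit_case from where it was at the start of the episode above 0.015 m).
It also fails if it takes over 29 s, if anything falls off the work surface, if the arm or the gripper's body presses on something with over 40 N, if the wrist force passes 120 N, or if a joint passes its speed limit or range.

## Robot

A 6-joint arm with a two-finger parallel gripper is mounted at the origin on a cart in front of the work surface, level with it; the furniture and walls round the work are solid. World frame = base frame: x ahead of the robot, y to its left, z up, the work surface at z = 0. Lengths are in mm, angles in degrees, forces in N, time in s.
With the tool pointing down it reaches from about 300 to 850 mm from the base axis. Payload 4.2 kg.
Tool frame: the origin (TCP) lies on the centre line of the jaws, within the pads' length; the fingertips stand 11 mm ahead of it and the grasp point (between the pads) lies 8 mm behind it; z points along the fingers, y is the line along which they close (so a half turn about z gives the same grasp; the last joint's range is limited). The gripper opens to 91 mm and grips with 3 to 60 N. Pads are 32 mm wide; open, the fingers measure 118 mm over their backs; the gripper's body (76 mm by 178 mm) begins 60 mm behind the grasp point.
Start: joints at [-74.141, 18.312, 89.639, -0, 72.044, -1.146], TCP at [168.168, -549.874, 224.976] pointing down, gripper open.
Joint ranges: [-177.97, 177.97], [-48.28, 115.42], [12.27, 149.76], [-77.06, 257.06], [2.81, 150.46], [-146.56, 146.56]. Speed limits (degrees/s): [147.25, 147.25, 180, 180, 180, 180].

## Interface

Orientations are given as [roll, pitch, yaw] about the fixed x, y, z axes, in that order (R = Rz(yaw) Ry(pitch) Rx(roll)).
In Python, from workcell import env, grab_frame, camera_model, models gives the robot as it stands.
- The arm moves only by the shell command python3 -m crank 'ROWS' [FORCE]. ROWS is text: rows parted by semicolons, each of 7 numbers parted by spaces: the closure, from -1 (fully open) to 1 (shut), so that 0 is half open, then the shift along the tool's x, y, z in mm, then the turn, a rotation vector about the tool's x, y, z in degrees. A call has 1 to 10 rows; each row shifts and turns the commanded pose from where the row before left it, along the tool's axes as they then stand; what a row does not reach is not made up. A row lasts 1/8 s, in which the tool goes at most 62.5 mm and 10.7 degrees, less where a joint would pass 70% of its speed; a pose out of reach is approached as far as the arm can. A call is refused whole if a number of a shift passes 62.5 or a number of a turn 10.7, either way. A call with a gripper value outside its range is refused whole. The fingers move at their own pace and stop on an object; FORCE is the grip in N (left out, the last holds). Time passes only in rows, so rows that do not move let the fingers close. It gives the time, the measured TCP pose, the force, the opening and the grip force at its end, in the units of the state.
- env.state(): the state, without advancing time (a new reading comes with each control period).
- grab_frame(name): name is "scene" or "top" or "wrist"; returns the picture (480x640x3 uint8, blue, green, red); there is no depth.
- camera_model(name): a dict with "K" (3x3 intrinsics, pixels), "R" (3x3) and "t" (3): a world point X has camera coordinates R X + t; the wrist camera has in their place "mount" (4x4, takes a point from camera to tool coordinates, whose origin is the TCP and whose axes are the flange's). Camera axes: x right, y down, z forward; pixel columns grow to the right and rows downward; lengths in mm; the calibration is good to about 2 mm. A picture is of the moment at which its call begins: read the wrist's pose just before it. camera_model takes no time and is no camera call.
- env.job_done(): hands the job in; it is judged then, once.
Trained networks look in the newest picture that a camera, given by its name, has taken for a name from the list of things; names that differ only in an ending like _2 or _b are one class to them, and where a whole thing is asked for, a point or a joint stands for the part that bears it (a point fixed in the world has none). Each returns a list of dicts, best first, with "p" (0 to 1); they miss things now and then, are a little off and sometimes report something else, mostly with a low value. They report only what shows in the picture. A call takes as long as a camera call. They do not tell look-alikes from the thing itself.
- models.search_frame(name, camera): "point" ([x, y, z] in mm, in world coordinates, good to about 4 mm: the middle of the surface that is visible of it).
The state is a dict: "time_s": time; "qpos": joint angles; "qvel": joint speeds; "effort": joint torques, N m; "ee_pos": TCP position; "ee_rot": TCP orientation; "force": force on the tool from outside, world axes, zero at the start; "torque": the same for the moment, N m; "gripper_width": finger opening in mm; "gripper_force": force on a finger pad.
Only numpy, scipy, OpenCV 4.12 (cv2) and the standard library are available. Lean on these libraries where they do the work, as an engineer would, in place of code of your own. Each camera call takes 0.05 s, during which the arm holds its last target. There are 200 camera calls.

## Working session

There is one attempt and no reset: what is moved stays moved. The work goes in short steps, Python scripts to look and compute and a shell command to move; the robot and the scene stay as the last step left them, time stands still between calls to the robot, and variables do not carry over. Pictures are saved under pics/ and viewed, at most 10 in all, crops included, and the job is handed in when it is done.

```bash
mkdir -p pics
python3 - <<'E'
from workcell import env, grab_frame, camera_model, models
import cv2
s=env.state();print(s['time_s'],s['ee_pos'],s['ee_rot'],s['gripper_width'])
for c in ['top','scene']:
    cv2.imwrite(f'pics/{c}1.png',grab_frame(c))
    for n in ['dock','landing_mid','pad_top','gate','module','relay','bush','driver','bit_case']:
        r=models.search_frame(n,c)
        print(c,n,[(([round(v) for v in d['point']]),round(d['p'],2)) for d in r[:3]])
print(env.state()['time_s'])
E
```

```text
0.0 [ 168.02573183 -549.41047899  224.119233  ] [-1.79899673e+02 -1.65199481e-03  1.70035605e+01] 91.19631560452368
top dock [([524, -159, 33], 0.8)]
top landing_mid [([524, -162, 38], 0.8)]
top pad_top []
top gate [([504, -100, 32], 0.66)]
top module [([528, 26, 10], 0.79), ([539, -166, 40], 0.61)]
top relay [([608, -263, 18], 0.67)]
top bush []
top driver [([620, -81, 14], 0.86)]
top bit_case [([525, -274, 20], 0.58)]
scene dock [([506, -150, 34], 0.8), ([518, -275, 18], 0.41)]
scene landing_mid [([507, -152, 36], 0.59)]
scene pad_top [([504, -100, 37], 0.74), ([505, -152, 35], 0.4)]
scene gate [([500, -103, 35], 0.77)]
scene module [([520, 23, 7], 0.92), ([539, -169, 38], 0.91), ([616, -81, 11], 0.73)]
scene relay []
scene bush [([476, -222, 10], 0.81)]
scene driver [([616, -81, 11], 0.66)]
scene bit_case [([521, -274, 20], 0.58)]
1.0
```

View pics/top1.png

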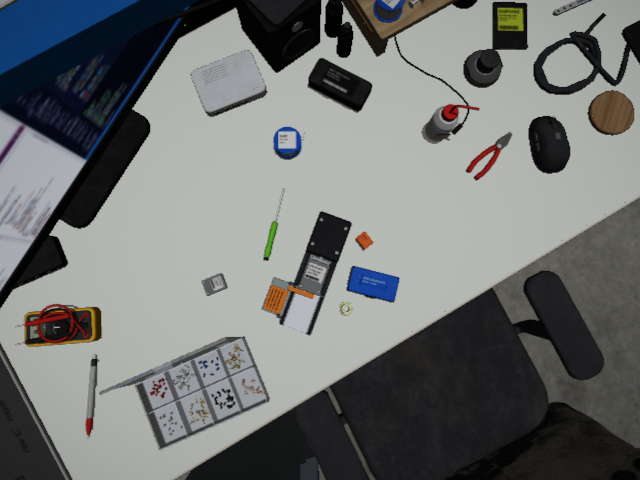

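View pics/scene1.png

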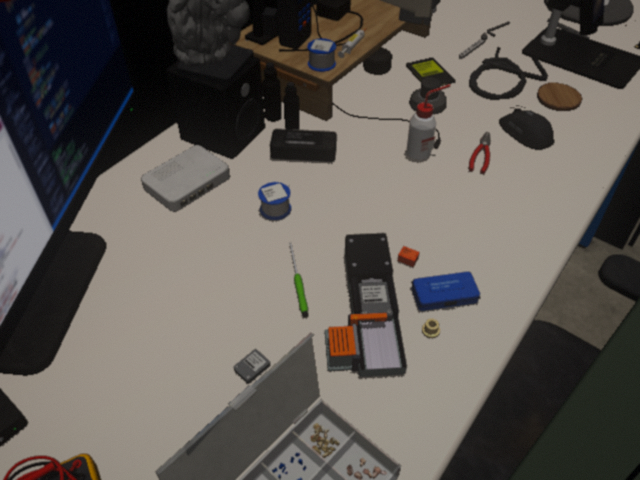

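```bash
cat > h.py <<'E'
import numpy as np
from workcell import env, grab_frame, camera_model, models
from scipy.spatial.transform import Rotation as Ro
from scipy.optimize import least_squares
def cam(name,s=None):
    m=camera_model(name);K=np.array(m['K'])
    if 'mount' in m and name=='wrist':
        M=np.array(m['mount']);T=np.eye(4);T[:3,:3]=Ro.from_euler('xyz',s['ee_rot'],degrees=True).as_matrix();T[:3,3]=s['ee_pos']
        I=np.linalg.inv(T@M);return K,I[:3,:3],I[:3,3]
    return K,np.array(m['R']),np.array(m['t']).ravel()
def proj(c,X):
    K,R,t=c;p=(R@np.asarray(X,float).T).T+t;p=p@K.T;return p[:,:2]/p[:,2:]
def dockw(q,P):
    P=np.asarray(P,float);c,s=np.cos(q[2]),np.sin(q[2])
    return np.c_[q[0]+c*P[:,0]-s*P[:,1],q[1]+s*P[:,0]+c*P[:,1],P[:,2]]
def fit(c,P,px,q0=(515,-155,-.4)):
    r=least_squares(lambda q:(proj(c,dockw(q,P))-px).ravel(),q0,x_scale=(10,10,.1))
    return r.x,r.fun.reshape(-1,2)
E
python3 - <<'E'
from h import *
P=[[-75,-32,22],[-75,32,22],[149,32,46],[149,-32,46]]
px=np.array([[308,334],[279,327],[321,211],[351,219]])
q,r=fit(cam('top'),P,px);print(q[:2],np.degrees(q[2]));print(r.round(1))
print('pad',dockw(q,[[-35,55,33],[-40,27,0]]).round())
print(np.array(camera_model('wrist')['mount']).round(2))
E
```

```text
[ 509.79676224 -155.64314258] -20.345331356759576
[[ 2.4  1.5]
 [-0.8 -3.3]
 [-2.  -0.9]
 [ 0.4  2.7]]
pad [[ 496.  -92.   33.]
 [ 482. -116.    0.]]
[[  -0.     -0.97   -0.24   67.7 ]
 [   1.     -0.     -0.      1.31]
 [   0.     -0.24    0.97 -160.43]
 [   0.      0.      0.      1.  ]]
```

```bash
python3 -m crank '0.08 42.7 -32.2 0 0 0 0;0.08 42.7 -32.2 0 0 0 0;0.08 42.7 -32.2 0 0 0 0;0.08 42.7 -32.2 0 0 0 0;0.08 42.7 -32.2 0 0 0 0;0.08 42.7 -32.2 0 0 0 0;0.08 42.7 -32.2 0 0 0 0;0.08 42.7 -32.2 0 0 0 0;0.08 42.7 -32.2 0 0 0 0;0.08 42.7 -32.2 0 0 0 0' && python3 -m crank '0.08 0 0 0 0 0 9.3;0.08 0 0 0 0 0 9.3;0.08 0 0 0 0 0 9.3;0.08 0 0 0 0 0 9.3;0.08 0 0 0 0 0 0'
python3 - <<'E'
from h import *
import cv2
s=env.state();print(s['time_s'],s['ee_pos'],s['ee_rot'],s['gripper_width'])
np.save('s1.npy',np.r_[s['ee_pos'],s['ee_rot']])
im=grab_frame('wrist')
for n in ['landing_mid','pad_top','gate','module']:
    print(n,[(([round(v) for v in d['point']]),round(d['p'],2)) for d in models.search_frame(n,'wrist')[:3]])
c=cam('wrist',s)
for p in proj(c,dockw((509.8,-155.6,-.355),[[-75,-32,22],[-75,32,22],[69,32,46],[69,-32,46],[-58,69,33],[-12,69,33]])): cv2.circle(im,tuple(int(v) for v in p),4,(255,0,255),1)
cv2.imwrite('pics/w1.png',im)
E
```

```text
time_s: 2.25
ee_pos: [483.3, -115.5, 225.2]
ee_rot: [180.0, -0.0, 17.0]
force: [0.3, 0.2, 0.2]
gripper_width: 42.2
gripper_force: 0.0
time_s: 2.88
ee_pos: [482.3, -117.1, 225.0]
ee_rot: [180.0, -0.0, -20.1]
force: [0.3, 0.1, 0.1]
gripper_width: 41.8
gripper_force: 0.0
2.875 [ 482.33366108 -117.05503285  225.01354795] [ 1.79997952e+02 -1.07141459e-02 -2.00869967e+01] 41.8241905921934
landing_mid [([529, -162, 41], 0.78)]
pad_top [([500, -104, 31], 0.75), ([600, -258, 18], 0.38)]
gate [([501, -100, 36], 0.73)]
module [([529, 21, 9], 0.84), ([535, -165, 33], 0.59)]
```

View pics/w1.png

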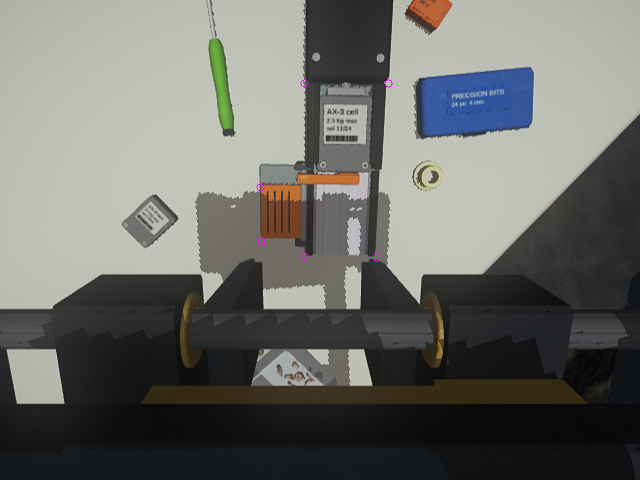

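```bash
python3 -m crank '0.08 3 -1 45 0 0 0;0.08 0 0 45 0 0 0;0.08 0 0 45 0 0 0;0.08 0 0 30 0 0 0;0.08 0 0 0 0 0 0;0.08 0 0 0 0 0 0'
python3 - <<'E'
from h import *
import cv2
s=env.state();print(s['ee_pos'],s['force'])
cv2.imwrite('pics/w2.png',grab_frame('wrist'))
im=grab_frame('scene');cv2.imwrite('pics/s2.png',cv2.resize(im[200:400,250:500],(750,600),interpolation=cv2.INTER_CUBIC))
E
```

```text
time_s: 3.88
ee_pos: [486.5, -117.5, 61.1]
ee_rot: [-180.0, -0.1, -20.2]
force: [0.7, -0.0, 0.3]
gripper_width: 42.0
gripper_force: 0.0
[ 486.5321236  -117.47929789   61.05425969] [ 0.69027295 -0.02478551  0.33500385]
```

View pics/w2.png

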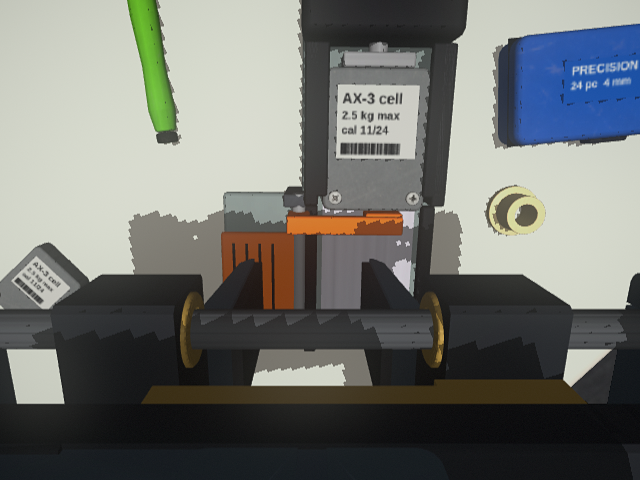

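View pics/s2.png

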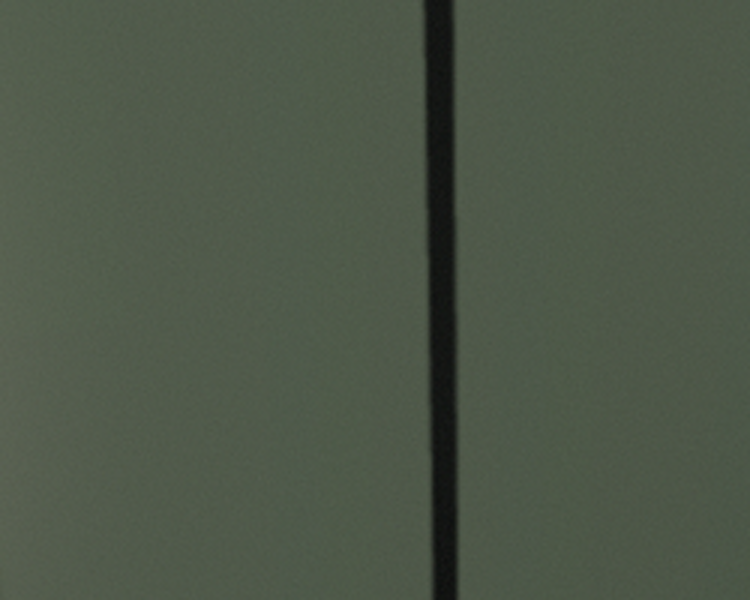

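Run:
```python
from h import *
s=env.state();c=cam('wrist',s)
P=[[0,22.5,37],[0,-22.5,37],[-12,69,33],[69,32,46],[69,-32,46]]
px=np.array([[326,208],[424,208],[222,233],[302,40],[464,40]])
q,r=fit(c,P,px);print(q[:2],np.degrees(q[2]));print(r.round(1))
for qq in (q,(509.8,-155.6,-.355)):
  d=np.array(s['ee_pos'])[:2]-qq[:2];C,S=np.cos(qq[2]),np.sin(qq[2]);print('tcp in dock',C*d[0]+S*d[1],-S*d[0]+C*d[1])
```

```text
[ 511.44696048 -156.83815305] -20.309553451533652
[[-2.5  2.5]
 [ 0.6  2.6]
 [ 0.2  1.7]
 [-1.2 -2.6]
 [ 2.8 -2.5]]
tcp in dock -36.816811772726254 28.322049132340616
tcp in dock -34.85722077318972 27.713997580752043
```

```bash
python3 -m crank '0.08 -3 1 8 0 0 0;0.08 0 0 6 0 0 0;0.08 0 0 2 0 0 0;0.08 0 0 2 0 0 0;0.08 0 0 2 0 0 0;0.08 0 0 1 0 0 0;0.08 0 0 0 0 0 0;0.08 0 0 0 0 0 0'
python3 - <<'E'
from h import *
import cv2
cv2.imwrite('pics/w3.png',grab_frame('wrist'))
E
```

```text
time_s: 4.97
ee_pos: [481.5, -116.9, 39.4]
ee_rot: [180.0, 0.1, -20.2]
force: [-3.5, 1.0, 7.4]
gripper_width: 41.9
gripper_force: 4.7
```

View pics/w3.png

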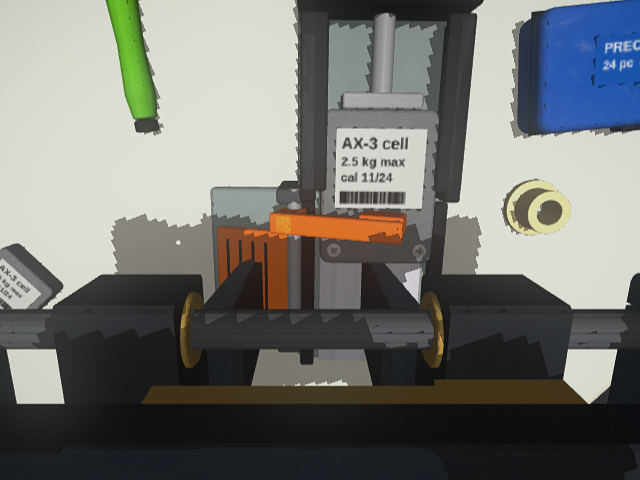

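The gate is open. The module came out under the plunger, and its front edge (row 262) rests against the right finger. I'll check that it's settled and how far it came.

```bash
python3 -m crank '0.08 0 0 0 0 0 0;0.08 0 0 0 0 0 0;0.08 0 0 0 0 0 0;0.08 0 0 0 0 0 0'
python3 - <<'E'
from h import *
import cv2
s=env.state();c=cam('wrist',s)
im=grab_frame('wrist');d=cv2.absdiff(im,cv2.imread('pics/w3.png'));print('changed px',(d.max(2)>25).sum())
q=(511.4,-156.8,np.radians(-20.3))
r=least_squares(lambda v:(proj(c,dockw(q,[[v[0],22.5+v[1],37],[v[0],-22.5+v[1],37]]))-[[321,262],[428,262]]).ravel(),(0,0));print('module centre x,y',r.x+[30,0],r.fun)
E
```

```text
time_s: 5.52
ee_pos: [481.5, -116.8, 39.3]
ee_rot: [180.0, 0.1, -20.2]
force: [-3.7, 0.8, 7.1]
gripper_width: 41.9
gripper_force: 4.7
changed px 72
module centre x,y [7.583812   1.14248546] [-2.28773284  0.10024748  2.28713039  0.05238626]
```

```bash
python3 -c "
from workcell import env
print(env.job_done())"
```

```text
the job is handed in; nothing more can be done
None
```

I handed the job in at about 5.5 s, with one finger holding the pad down and the module at rest against the other finger on the landing. Its centre is at about dock x = 8 mm, y = 1 mm, pushed onto the finger with about 4 N; the hand-in returned no verdict.

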